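# Swing the pry bar home under the shed shelf

## Robot

A 6-joint arm with a two-finger parallel gripper is mounted at the origin on the work surface. World frame = base frame: x ahead of the robot, y to its left, z up, the work surface at z = 0. Lengths are in mm, angles in rad, forces in N, time in s.
With the tool pointing down it reaches from about 400 to 925 mm from the base axis. Payload 12.5 kg.
Tool frame: the origin (TCP) lies on the centre line of the jaws, within the pads' length; the fingertips stand 19 mm ahead of it and the grasp point (between the pads) is the TCP; z points along the fingers, y is the line along which they close (so a half turn about z gives the same grasp; the last joint's range is limited). The gripper opens to 95 mm and grips with 3 to 60 N. Pads are 20 mm wide; open, the fingers measure 119 mm over their backs; the gripper's body (75 mm by 180 mm) begins 59 mm behind the grasp point.
Start: joints at [-1.34, 0.491, 1.559, -0, 1.092, -0.106], TCP at [206.566, -589.894, 233.661] pointing down, gripper open.
Joint ranges: [-3.1, 3.1], [-0.84, 2.19], [0.05, 2.79], [-1.13, 4.28], [0.06, 2.93], [-2.69, 2.69]. Speed limits (rad/s): [2.22, 2.22, 2.79, 3.14, 3.14, 3.14].

## Interface

Orientations are given as [roll, pitch, yaw] about the fixed x, y, z axes, in that order (R = Rz(yaw) Ry(pitch) Rx(roll)).
In Python, from cell import state, read_camera, job_done gives the robot as it stands.
- The arm moves only by the tool arm_command, never from a script. Its argument "deltas" is a list of rows, each an object of numbers: "dx", "dy", "dz": the shift along the world's x, y, z in m; "yaw": the turn about the world's z in degrees. In form: [{"dx": .., "dy": .., "dz": .., "yaw": ..}, ...]. A call has 1 to 20 rows; each row shifts and turns the commanded pose from where the row before left it; what a row does not reach is not made up. A row lasts 1/10 s, in which the tool goes at most 50 mm and 8.59 degrees, less where a joint would pass 70% of its speed; a pose out of reach is approached as far as the arm can. A call with a gripper value outside its range is refused whole. "gripper" is the finger opening in m, from 0 to 0.0951, set as the call begins (left out, the last holds). The fingers move at their own pace and stop on an object; the grip force is fixed at half the most. Time passes only in rows, so rows that do not move let the fingers close. It gives the time, the measured TCP pose, the force, the opening and the grip force at its end, in the units of the state.
- state(): the state, without advancing time (a new reading comes with each control period).
- read_camera(name): name is "scene" or "side" or "wrist"; returns a dict with "color" (384x512x3 uint8, red, green, blue), "range_z" (384x512 float32, mm along the optical axis (not along the pixel's ray), 0 where there is no reading), "fx", "fy", "cx", "cy" (pixels), "extrinsics" (4x4, takes a point from camera to world coordinates). Camera axes: x right, y up, looking along -z (the intrinsics and any distortion apply to the point x, -y, -z); pixel columns grow to the right and rows downward; lengths in mm; the calibration is good to about 2 mm. A picture is of the moment at which its call begins.
- job_done(): hands the job in; it is judged then, once.
The state is a dict: "t": time; "joints": joint angles; "qvel": joint speeds; "tau": joint torques, N m; "eef_pos": TCP position; "tcp_rot": TCP orientation; "ft_force": force on the tool from outside, world axes, zero at the start; "moment": the same for the moment, N m; "opening": opening from 0.0 (shut) to 1.0 (fully open); "grip_force": force on a finger pad.
Only numpy, scipy, OpenCV 4.12 (cv2) and the standard library are available. Lean on these libraries where they do the work, as an engineer would, in place of code of your own. Each camera call takes 0.05 s, during which the arm holds its last target. There are 200 camera calls.

## Task

The steel pry bar hangs by its eye on a bolt standing on the slab and has been left swung out. Push near its upturned claw end to swing it round the bolt, in under the slatted shelf, until it trips the roller switch and beds on the rubber-tipped stop; press it there gently with about 10 N for half a second, then leave it lying flat with the switch still tripped. Do not bump the shelf or shift the pot, cultivator or dustpan.

Things in the scene. Friction and masses are not known exactly. Their poses are not given: they have to be found in the camera images.
- bay: The pry bar's bay, fixed on the slab (30 mm thick). Origin on the slab top, in the middle of the bar's home line; +x points away from the robot into the bay, +y left, z up. At home the bar lies along -y from the bolt, its back face near x = 10 mm. It starts swung out toward -x by 0.35 to 0.75 rad. Switch housing at x 36 to 72, y -63 to 3 mm, 22 mm tall.
- pry_bar: Loose dark steel pry bar, 0.45 to 0.66 kg. Origin: centre of its eye (36 mm, hole 19 mm), underside; +x runs along the bar to the claw, z up. Square shank 20 x 20 mm up to x = 300 mm, then a claw turned up to 60 mm high at x = 330. Sliding it takes 2 to 6 N near the claw, up to 10 N to start, gone at rest. Push low: the shank's side, below 20 mm height, at x = 240 to 290.
- lever (a joint): The switch's roller lever, rad: 0 at rest, grows as the bar pushes the roller toward the bay's +x, 0.95 at most. Tripped above 0.25; about 0.4 to 0.7 with the bar home. A light spring (under 0.6 N at the roller) returns it; the bar's friction can hold it. Hinge at bay [45, -51] mm; lever 55 mm long.
- roller (a point): Middle of the switch's roller, an upright black roller 18 mm wide at the end of the lever, 15 mm above the slab; behind the bar (bay +x side), at bay [-2, -80] mm at rest.
- stop: Fixed steel block, 20 x 44 mm, 34 mm tall, at bay [60, -130] mm. Origin: middle of its front (-x) face, on the slab. Its screw with a sprung rubber tip (16 mm wide, axis 12 mm above the slab) points to bay -x and projects 44 to 56 mm, set differently each time and not measured: feel for it. The tip yields 1 mm per 4 N, for 8 mm. The switch trips 5 mm or more before the bar meets it.
- shelf: Slatted wooden shelf fixed over the bay, in the bay's frame. Underside 170 mm above the slab, end brackets at y = -250 and 250 mm down to 150 mm. Slats 16 mm thick, y -270 to 270, at x -55 to -20, 30 to 65, 76 to 112 mm; two pots on top. An upright gripper cannot follow the bar home: lean the tool 30 to 45 degrees back toward the robot so that the fingers reach in below the front slat.
- pot: Loose terracotta pot, 124 mm across, 110 mm tall; origin under its centre. Leave it.
- cultivator: Loose blue plastic hand cultivator, 280 mm long, three tines; origin on its underside, where the handle (toward -x) meets the neck. Leave it.
- dustpan: Loose aluminium dustpan, pan 200 x 230 mm, walls up to 50 mm, handle 110 mm toward its -x; origin under the pan's centre. Leave it.
- bolt (a point): Centre of the pivot bolt at slab height (bay [0, 160] mm). Bolt 14 mm thick, its head 28 mm wide, 26 to 34 mm above the slab, so the bar stays captive.

How it is judged (in metres and radians):
On the way:
1. the bar presses on the stop with more than 3 N, the switch tripped, for 0.2 s (contact force between pry_bar and stop above 3 N and value of joint lever above 0.25 rad), for 0.2 s.
At the end, for the whole second after the job is handed in: The bar lies at rest and flat (within 0.1 rad) on the slab with its eye round the bolt (centres within 8 mm), holding the switch tripped (lever above 0.25 rad) (value of joint lever above 0.25 rad and angle between pry_bar's own z axis and vertical below 0.1 rad and horizontal distance between bolt and pry_bar below 0.008 m and linear speed of pry_bar below 0.02 m/s); the robot touches nothing.
It fails at once if the bar is rammed or pressed on the stop with more than 25 N (contact force between pry_bar and stop above 25 N).
It fails at once if the robot bumps the shelf (more than 3 N) (contact force between any of the arm, the fingers and shelf above 3 N).
It fails at once if the pot, cultivator or dustpan is shifted by more than 30 mm (distance of any of pot, cultivator, dustpan from where it was at the start of the episode above 0.03 m).
It also fails if it takes over 64 s, if anything falls off the work surface, if the arm or the gripper's body presses on something with over 40 N, if the wrist force passes 120 N, or if a joint passes its speed limit or range.

## Working session

There is one attempt and no reset: what is moved stays moved. The work goes in short steps, Python scripts to look and compute and a tool call to move; the robot and the scene stay as the last step left them, time stands still between calls to the robot, and variables do not carry over. Pictures are saved under pics/ and viewed, at most 10 in all, crops included, and the job is handed in when it is done.

Besides the shell and the picture viewer there is one more tool, called as name(argument=value, ...) on one line, values as JSON. arm_command: Moves the arm, as the interface text tells. Its arguments: {"type":"object","properties":{"deltas":{"type":"array"},"gripper":{"type":"number"}},"required":["deltas"]}

```bash
mkdir -p pics; cat > h.py <<'E'
import numpy as np, cv2
from cell import state, read_camera
def shot(n,f=None):
    c=read_camera(n)
    if f: cv2.imwrite('pics/'+f,c['color'][:,:,::-1])
    return c
def pts(c):
    z=c['range_z'].astype(float); v,u=np.mgrid[:384,:512]
    P=np.stack([(u-c['cx'])/c['fx']*z,-(v-c['cy'])/c['fy']*z,-z,np.ones_like(z)],-1)
    E=np.array(c['extrinsics']); return (P@E.T)[...,:3]
E
python3 - <<'E'
from h import *
import pickle
d={n:shot(n) for n in('scene','side')}
pickle.dump(d,open('d.pkl','wb'))
for n in d: cv2.imwrite(f'pics/{n}0.png',d[n]['color'][:,:,::-1]); print(n,np.round(d[n]['extrinsics'],2).tolist(),d[n].keys(),d[n]['fx'])
print(state())
E
```

```text
scene [[-0.93, 0.3, -0.2, 366.15], [-0.36, -0.79, 0.49, 642.94], [-0.01, 0.53, 0.85, 1276.27], [0.0, 0.0, 0.0, 1.0]] dict_keys(['color', 'range_z', 'fx', 'fy', 'cx', 'cy', 'extrinsics']) 390.46713379958976
side [[-0.95, -0.29, 0.11, 793.1], [0.31, -0.9, 0.32, 396.37], [0.01, 0.33, 0.94, 1376.78], [0.0, 0.0, 0.0, 1.0]] dict_keys(['color', 'range_z', 'fx', 'fy', 'cx', 'cy', 'extrinsics']) 429.0361943428977
{'t': 0.1, 'joints': array([-1.33958415e+00,  4.91510642e-01,  1.55939303e+00, -3.08959840e-05,
        1.09170925e+00, -1.05597549e-01]), 'qvel': array([ 0.00091476, -0.00082585, -0.00178324,  0.00115329, -0.00071933,
       -0.00118333]), 'tau': array([ 2.83858390e-03, -6.13622475e+01, -2.58604842e+01,  6.93374849e-02,
        4.70217399e-02, -8.49177104e-05]), 'eef_pos': array([ 206.51863536, -589.68135467,  233.11156202]), 'tcp_rot': array([-3.14057518e+00, -8.02874176e-05,  3.36823938e-01]), 'ft_force': array([ 0.37459217, -0.94301843, -0.40052564]), 'moment': array([ 0.01474026, -0.01162158, -0.01222749]), 'grip_force': 0.0, 'opening': 1.0010499899169185}
```

View pics/scene0.png

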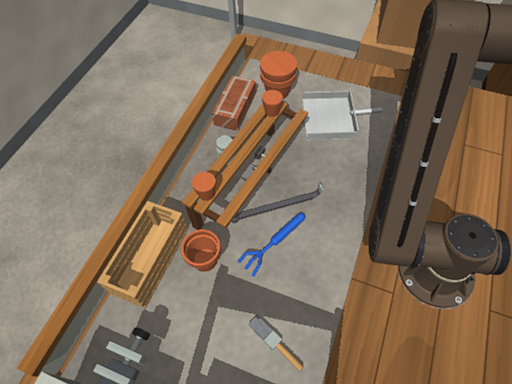

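View pics/side0.png

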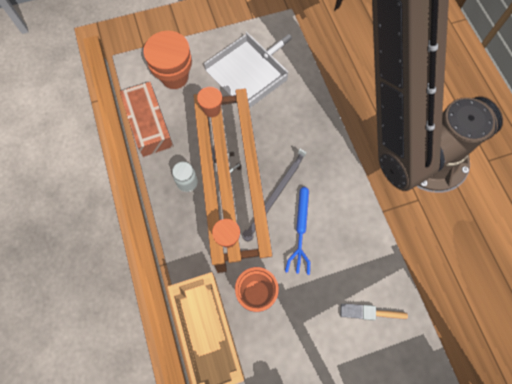

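The scene view shows the shelf (about (185,205)–(305,115)), the bar from about (235,215) to its claw at (320,187), the cultivator at (275,240), the pot at (200,250) and the dustpan at (330,115). The side view agrees, with the claw at (300,153) and the shelf's front slat from (240,92) to (265,252). Next I'll measure the shelf slats and the bar.

```bash
cat > m.py <<'E'
from h import *
import pickle
d=pickle.load(open('d.pkl','rb'))
for n in d:
    c=d[n];P=pts(c); hsv=cv2.cvtColor(c['color'],cv2.COLOR_RGB2HSV)
    z=P[...,2]
    inb=(P[...,0]>300)&(P[...,0]<1200)&(abs(P[...,1])<700)
    print(n,'slab z',np.median(z[inb&(z>0)&(z<60)]))
    m=inb&(z>195)&(z<225)&(hsv[...,1]>70)
    k,l,s,ce=cv2.connectedComponentsWithStats(m.astype(np.uint8))
    for i in range(1,k):
        if s[i,4]>150:
            q=P[l==i]; r=cv2.minAreaRect(q[:,:2].astype(np.float32))
            print('slat',s[i].tolist(),np.round(cv2.boxPoints(r)).tolist(),np.median(q[:,2]))
    col=c['color'].astype(int)
    m=inb&(z>36)&(z<100)&(col.max(-1)<120)&(np.ptp(col,-1)<25)
    k,l,s,ce=cv2.connectedComponentsWithStats(m.astype(np.uint8))
    for i in range(1,k):
        if s[i,4]>60:
            q=P[l==i]; r=cv2.minAreaRect(q[:,:2].astype(np.float32))
            print('dark',s[i].tolist(),np.round(cv2.boxPoints(r)).tolist(),np.percentile(q[:,2],[5,50,95]).round())
    for nm,m in (('blue',(hsv[...,0]>100)&(hsv[...,0]<130)&(hsv[...,1]>150)&inb),):
        q=P[m]; print(nm,np.round(cv2.boxPoints(cv2.minAreaRect(q[:,:2].astype(np.float32)))).tolist(),np.percentile(q[:,2],[5,95]))
c=d['side'];P=pts(c)
for (u,v) in [(300,153),(249,235),(257,275),(257,290),(276,312),(284,48),(285,72),(247,38),(360,312),(405,315),(345,312),(240,92),(265,252),(228,152),(240,168),(350,280)]: print((u,v),np.round(P[v,u]))
E
python3 m.py
```

```text
scene slab z 31.22325223576081
slat [182, 102, 126, 125, 4037] [[575.0, -344.0], [743.0, -374.0], [839.0, 162.0], [671.0, 192.0]] 216.33435344688473
dark [148, 55, 93, 148, 1080] [[1003.0, -699.0], [1016.0, -699.0], [1016.0, 137.0], [1004.0, 137.0]] [39. 60. 81.]
dark [255, 145, 10, 14, 84] [[708.0, -202.0], [715.0, -269.0], [745.0, -266.0], [738.0, -199.0]] [39. 62. 68.]
dark [232, 186, 89, 36, 582] [[446.0, -121.0], [465.0, -143.0], [723.0, 72.0], [704.0, 94.0]] [39. 50. 61.]
dark [50, 282, 53, 79, 743] [[1002.0, 461.0], [1013.0, 461.0], [1016.0, 700.0], [1005.0, 700.0]] [39. 60. 81.]
blue [[366.0, 643.0], [475.0, -20.0], [664.0, 11.0], [556.0, 674.0]] [43.38662975 66.33250667]
side slab z 30.209317955312144
slat [194, 89, 78, 176, 4253] [[577.0, -341.0], [741.0, -370.0], [836.0, 161.0], [672.0, 190.0]] 215.5511391065918
slat [209, 108, 28, 115, 1271] [[672.0, -294.0], [712.0, -300.0], [776.0, 62.0], [737.0, 69.0]] 215.7323078472839
dark [247, 36, 17, 21, 73] [[438.0, -563.0], [475.0, -650.0], [481.0, -647.0], [444.0, -561.0]] [42. 55. 67.]
dark [265, 154, 38, 51, 116] [[453.0, -120.0], [465.0, -138.0], [632.0, -21.0], [619.0, -3.0]] [44. 51. 65.]
dark [242, 221, 13, 20, 130] [[667.0, 44.0], [691.0, 25.0], [731.0, 76.0], [706.0, 95.0]] [43. 53. 68.]
blue [[412.0, 34.0], [491.0, -22.0], [793.0, 396.0], [715.0, 453.0]] [47.78445293 65.28600999]
(300, 153) [ 456. -133.   72.]
(249, 235) [704.  81.  68.]
(257, 275) [721. 211.  97.]
(257, 290) [733. 246.  42.]
(276, 312) [698. 325.  30.]
(284, 48) [ 352. -579.   29.]
(285, 72) [ 396. -451.   69.]
(247, 38) [ 476. -650.   50.]
(360, 312) [459. 405.  46.]
(405, 315) [337. 455.  53.]
(345, 312) [503. 391.  49.]
(240, 92) [ 599. -331.  213.]
(265, 252) [687. 175. 214.]
(228, 152) [ 681. -228.   34.]
(240, 168) [ 660. -155.   43.]
(350, 280) [447. 307.  31.]
```

```bash
python3 - <<'E'
from h import *
import pickle
d=pickle.load(open('d.pkl','rb'))
for n in d:
    P=pts(d[n]).reshape(-1,3); a=np.arctan2(P[:,1],P[:,0]); r=np.hypot(P[:,0],P[:,1])
    for lo in np.arange(-1.6,0.0,.2):
        print(n,round(lo,1),[ (int(P[m,2].max()),int(m.sum())) if m.sum()>5 else None for R in range(400,1100,100) for m in [(a>lo)&(a<lo+.2)&(r>R)&(r<R+100)&(P[:,2]<500)]])
E
```

```text
scene -1.6 [(6, 240), (9, 186), (8, 140), (10, 101), (7, 74), (6, 26), None]
scene -1.4 [None, None, None, (36, 73), (30, 156), (10, 286), (5, 20)]
scene -1.2 [(35, 24), (37, 250), (85, 531), (40, 499), (40, 399), (12, 585), (12, 406)]
scene -1.0 [(39, 421), (81, 570), (86, 622), (86, 543), (82, 557), (40, 472), (36, 532)]
scene -0.8 [(41, 495), (38, 553), (76, 624), (47, 558), (196, 602), (198, 1016), (196, 286)]
scene -0.6 [(38, 531), (40, 586), (222, 869), (293, 704), (221, 199), (198, 966), (196, 674)]
scene -0.4 [(93, 558), (55, 615), (223, 998), (294, 1326), (220, 168), (114, 1014), (156, 1343)]
scene -0.2 [(67, 587), (60, 709), (223, 1068), (223, 1325), (217, 226), (151, 891), (153, 1263)]
side -1.6 [(10, 272), (8, 535), (8, 656), (8, 374), None, None, None]
side -1.4 [(8, 514), (260, 657), (8, 686), (35, 687), (26, 311), None, None]
side -1.2 [(33, 519), (299, 574), (83, 688), (39, 747), (38, 639), (8, 672), (7, 249)]
side -1.0 [(38, 512), (84, 718), (85, 834), (84, 834), (81, 896), (38, 820), (39, 830)]
side -0.8 [(38, 612), (60, 733), (76, 832), (42, 708), (193, 1015), (199, 1399), (197, 518)]
side -0.6 [(38, 656), (37, 786), (222, 827), (293, 878), (223, 643), (197, 2025), (194, 1295)]
side -0.4 [(91, 671), (55, 840), (223, 1049), (292, 1671), (221, 944), (115, 1825), (152, 1867)]
side -0.2 [(69, 713), (66, 917), (223, 1141), (223, 1522), (219, 1598), (149, 1729), (157, 1752)]
```

arm_command(deltas=[{"yaw":8.5},{"yaw":8.5},{"yaw":8.5},{"yaw":8.5},{"yaw":8.5},{"yaw":8.5},{"yaw":8.5},{"yaw":8.5},{"yaw":8.5},{"yaw":8.5},{"yaw":5}], gripper=0)

```text
$.deltas[0]: bad value
```

arm_command(deltas=[{"dx":0.008,"dy":-0.024,"dz":0,"yaw":8.5},{"dx":0.008,"dy":-0.024,"dz":0,"yaw":8.5},{"dx":0.008,"dy":-0.024,"dz":0,"yaw":8.5},{"dx":0.008,"dy":-0.024,"dz":0,"yaw":8.5},{"dx":0.008,"dy":-0.024,"dz":0,"yaw":8.5},{"dx":0.008,"dy":-0.024,"dz":0,"yaw":8.5},{"dx":0.008,"dy":-0.024,"dz":0,"yaw":8.5},{"dx":0.008,"dy":-0.024,"dz":0,"yaw":8.5},{"dx":0.008,"dy":-0.024,"dz":0,"yaw":8.5},{"dx":0.008,"dy":-0.024,"dz":0,"yaw":8.5},{"dx":0.008,"dy":-0.024,"dz":0,"yaw":5}], gripper=0)

```text
t: 1.2
eef_pos: [294.8, -854.5, 233.1]
tcp_rot: [3.141, -0.001, 1.913]
ft_force: [-0.3, -0.2, 0.6]
opening: 0.129
grip_force: 0.0
```

arm_command(deltas=[{"dx":0.013,"dy":-0.038,"dz":0,"yaw":0},{"dx":0.013,"dy":-0.038,"dz":0,"yaw":0},{"dx":0.013,"dy":-0.038,"dz":0,"yaw":0},{"dx":0.013,"dy":-0.038,"dz":0,"yaw":0}])

```text
t: 1.6
eef_pos: [316.4, -919.1, 206.4]
tcp_rot: [3.141, 0.031, 1.908]
ft_force: [0.4, -0.5, -1.7]
opening: 0.006
grip_force: 0.0
```

```bash
python3 -c "
from cell import state
s=state();print(s['joints'],s['tcp_rot'],s['eef_pos'])"
```

```text
[-1.30797553  1.23881157  0.05436488  0.00344023  1.81728775 -1.64380509] [3.14056283 0.03128835 1.90750114] [ 316.38619213 -919.06506033  206.39978312]
```

arm_command(deltas=[{"dx":0.013,"dy":-0.038,"dz":0.025,"yaw":0},{"dx":0.013,"dy":-0.038,"dz":0.025,"yaw":0},{"dx":0.013,"dy":-0.038,"dz":0.025,"yaw":0},{"dx":0.013,"dy":-0.038,"dz":0.025,"yaw":0},{"dx":0.013,"dy":-0.038,"dz":0.025,"yaw":0},{"dx":0.013,"dy":-0.038,"dz":0.025,"yaw":0}])

```text
t: 2.2
eef_pos: [322.3, -937.6, 294.8]
tcp_rot: [-3.14, 0.213, 1.908]
ft_force: [0.7, -0.2, 0.2]
opening: 0.005
grip_force: 0.0
```

```bash
python3 -c "
from cell import state
s=state();print(s['joints'],s['tcp_rot'],s['eef_pos'])"
```

```text
[-1.3100173   1.1545381   0.04749943  0.01503535  1.7267892  -1.64293291] [-3.14033104  0.21325491  1.90776902] [ 322.29372534 -937.58699032  294.77523038]
```

arm_command(deltas=[{"dx":0.013,"dy":-0.038,"dz":0.025,"yaw":0},{"dx":0.013,"dy":-0.038,"dz":0.025,"yaw":0},{"dx":0.013,"dy":-0.038,"dz":0.025,"yaw":0},{"dx":0.013,"dy":-0.038,"dz":0.025,"yaw":0},{"dx":0.013,"dy":-0.038,"dz":0.025,"yaw":0},{"dx":0.013,"dy":-0.038,"dz":0.025,"yaw":0},{"dx":0.013,"dy":-0.038,"dz":0.025,"yaw":0},{"dx":0.013,"dy":-0.038,"dz":0.025,"yaw":0},{"dx":0.013,"dy":-0.038,"dz":0.025,"yaw":0},{"dx":0.013,"dy":-0.038,"dz":0.025,"yaw":0}])

```text
t: 3.2
eef_pos: [333.6, -971.9, 389.3]
tcp_rot: [-3.139, 0.489, 1.908]
ft_force: [-0.3, -0.2, -0.8]
opening: 0.004
grip_force: 0.0
```

```bash
python3 -c "
from cell import state
s=state();print(s['joints'],s['tcp_rot'],s['eef_pos'])"
```

```text
[-1.31280797  1.07752817  0.0484273   0.03442626  1.52760415 -1.64245692] [-3.13866932  0.48916341  1.90825245] [ 333.61481884 -971.94632074  389.29705547]
```

arm_command(deltas=[{"dx":0.013,"dy":-0.038,"dz":0.02,"yaw":0},{"dx":0.013,"dy":-0.038,"dz":0.02,"yaw":0},{"dx":0.013,"dy":-0.038,"dz":0.02,"yaw":0},{"dx":0.013,"dy":-0.038,"dz":0.02,"yaw":0},{"dx":0.013,"dy":-0.038,"dz":0.02,"yaw":0},{"dx":0.013,"dy":-0.038,"dz":0.02,"yaw":0},{"dx":-0.013,"dy":0.038,"dz":0,"yaw":0},{"dx":-0.013,"dy":0.038,"dz":0,"yaw":0}])

```text
t: 4.0
eef_pos: [331.3, -967.8, 412.5]
tcp_rot: [-3.138, 0.645, 1.909]
ft_force: [0.7, -1.0, 1.9]
opening: 0.005
grip_force: 0.0
```

```bash
python3 -c "
from cell import state
s=state();print(s['joints'],s['tcp_rot'],s['eef_pos'])"
```

```text
[-1.31707882  0.89653544  0.4446876   0.05137873  1.15740209 -1.65907996] [-3.1378333   0.64491818  1.90908223] [ 331.31521981 -967.77751931  412.53365472]
```

```bash
cat > k.py <<'E'
import numpy as np
from scipy.optimize import least_squares
D=[([-1.33958,.49151,1.55939,0,1.09171],[206.5,-589.7,233.1]),([-1.30798,1.23881,.05436,.00344,1.81729],[316.4,-919.1,206.4]),
([-1.31002,1.15454,.0475,.015,1.72679],[322.3,-937.6,294.8]),([-1.31281,1.07753,.04843,.0344,1.5276],[333.6,-971.9,389.3]),([-1.31708,.89654,.44469,.0514,1.1574],[331.3,-967.8,412.5])]
def f(p):
    o=[]
    for q,x in D:
        a,b,c=q[1],q[1]+q[2],q[1]+q[2]+q[4]
        r=p[0]+p[1]*np.sin(a)+p[2]*np.sin(b)+p[5]*np.cos(b)+p[3]*np.sin(c)
        z=p[4]+p[1]*np.cos(a)+p[2]*np.cos(b)-p[5]*np.sin(b)+p[3]*np.cos(c)
        rr=np.hypot(x[0],x[1]); o+=[r-rr,z-x[2]]
    return o+[1e-3*p[0],1e-2*(p[5])]
s=least_squares(f,[0,500,400,250,300,0]);print(s.x.round(1),np.round(s.fun,2))
# wrist-centre targets
p=s.x; B=np.array([707,71.])
for sw in (.71,.5,.3,.1,0,-.02):
    phi=-1.748-sw; n=np.array([-np.sin(phi),np.cos(phi)])
    P=B+265*np.array([np.cos(phi),np.sin(phi)])
    for off in (-29.4,-60):
        T=P+n*off; az=phi+np.pi/2
        W=T-p[3]*np.sin(.645)*n; zw=54+p[3]*np.cos(.645)
        W2=T-p[3]*np.sin(.645)*np.array([np.cos(-.25),np.sin(-.25)])
        print(sw,off,T.round(1),'yawdeg',round(np.degrees(az+np.pi),1),'wr',np.hypot(*W).round(),np.hypot(*W2).round(),'zw',zw.round())
E
python3 k.py
```

```text
[  2.6 586.9 411.  253.8 196.1  41.5] [-0.02 -0.    0.06  0.05 -0.04 -0.02 -0.06 -0.05  0.06  0.02  0.    0.42]
0.71 -29.4 [483.  -73.6] yawdeg 129.2 wr 389.0 337.0 zw 257.0
0.71 -60 [463.6 -49.9] yawdeg 129.2 wr 374.0 316.0 zw 257.0
0.5 -29.4 [ 518.  -117.1] yawdeg 141.2 wr 400.0 379.0 zw 257.0
0.5 -60 [494.2 -97.9] yawdeg 141.2 wr 375.0 352.0 zw 257.0
0.3 -29.4 [ 559.2 -150.9] yawdeg 152.7 wr 431.0 427.0 zw 257.0
0.3 -60 [ 532.  -136.8] yawdeg 152.7 wr 402.0 397.0 zw 257.0
0.1 -29.4 [ 606.2 -175.8] yawdeg 164.1 wr 479.0 479.0 zw 257.0
0.1 -60 [ 576.8 -167.5] yawdeg 164.1 wr 448.0 448.0 zw 257.0
0 -29.4 [ 631.3 -184.7] yawdeg 169.8 wr 506.0 505.0 zw 257.0
0 -60 [ 601.2 -179.3] yawdeg 169.8 wr 476.0 475.0 zw 257.0
-0.02 -29.4 [ 636.5 -186.1] yawdeg 171.0 wr 512.0 511.0 zw 257.0
-0.02 -60 [ 606.3 -181.3] yawdeg 171.0 wr 482.0 480.0 zw 257.0
```

arm_command(deltas=[{"dx":-0.013,"dy":0.038,"dz":0,"yaw":0},{"dx":-0.013,"dy":0.038,"dz":0,"yaw":0},{"dx":-0.01,"dy":0.03,"dz":0,"yaw":-8.5},{"dx":-0.01,"dy":0.03,"dz":0,"yaw":-8.5},{"dx":-0.01,"dy":0.03,"dz":0,"yaw":-8.5},{"dx":-0.01,"dy":0.03,"dz":0,"yaw":-8.5},{"dx":-0.01,"dy":0.03,"dz":0,"yaw":-8.5},{"dx":-0.01,"dy":0.03,"dz":0,"yaw":-8.5},{"dx":-0.01,"dy":0.03,"dz":0,"yaw":-8.5},{"dx":-0.01,"dy":0.03,"dz":0,"yaw":-8.5},{"dx":-0.01,"dy":0.03,"dz":0,"yaw":-8.5},{"dx":-0.01,"dy":0.03,"dz":0,"yaw":-8.5}])

```text
t: 5.2
eef_pos: [208.3, -598.6, 416.5]
tcp_rot: [-3.14, 0.646, 0.43]
ft_force: [0.3, 0.2, -0.5]
opening: 0.003
grip_force: 0.0
```

```bash
cat > s.py <<'E'
from cell import state
s=state();print(s['t'],s['joints'].round(3),s['tcp_rot'].round(3),s['eef_pos'].round(1),s['ft_force'].round(1))
E
python3 s.py
```

```text
5.2 [-1.1    0.417  1.331 -0.65   1.457  0.14 ] [-3.14   0.646  0.43 ] [ 208.3 -598.6  416.5] [ 0.3  0.2 -0.5]
```

arm_command(deltas=[{"dx":0,"dy":0,"dz":0,"yaw":-8.5},{"dx":0,"dy":0,"dz":0,"yaw":-8.5},{"dx":0,"dy":0,"dz":0,"yaw":-8.5},{"dx":0,"dy":0,"dz":0,"yaw":-8.5},{"dx":0,"dy":0,"dz":0,"yaw":-8.5},{"dx":0,"dy":0,"dz":0,"yaw":-8.5},{"dx":0,"dy":0,"dz":0,"yaw":-8.5},{"dx":0,"dy":0,"dz":0,"yaw":-8.5},{"dx":0,"dy":0,"dz":0,"yaw":-8.5},{"dx":0,"dy":0,"dz":0,"yaw":-8.5},{"dx":0,"dy":0,"dz":0,"yaw":-8.5}])

```text
t: 6.3
eef_pos: [208.4, -600.3, 415.8]
tcp_rot: [-3.138, 0.645, -1.202]
ft_force: [-0.2, -0.1, -0.9]
opening: 0.001
grip_force: 0.0
```

```bash
python3 s.py
```

```text
6.3 [-1.315  0.688  0.856 -0.082  2.238  1.43 ] [-3.138  0.645 -1.202] [ 208.4 -600.3  415.8] [-0.2 -0.1 -0.9]
```

arm_command(deltas=[{"dx":0.016,"dy":-0.046,"dz":0,"yaw":0},{"dx":0.016,"dy":-0.046,"dz":0,"yaw":0},{"dx":0.016,"dy":-0.046,"dz":0,"yaw":0},{"dx":0.016,"dy":-0.046,"dz":0,"yaw":0},{"dx":0.016,"dy":-0.046,"dz":0,"yaw":0},{"dx":0.016,"dy":-0.046,"dz":0,"yaw":0},{"dx":0.016,"dy":-0.046,"dz":0,"yaw":0},{"dx":0.016,"dy":-0.046,"dz":0,"yaw":0},{"dx":0.016,"dy":-0.046,"dz":0,"yaw":0},{"dx":0.016,"dy":-0.046,"dz":0,"yaw":0},{"dx":0.016,"dy":-0.046,"dz":0,"yaw":0},{"dx":0.016,"dy":-0.046,"dz":0,"yaw":0}])

```text
t: 7.5
eef_pos: [251.7, -676.9, 421.3]
tcp_rot: [-3.015, 0.959, -1.176]
ft_force: [-0.6, -0.1, -0.6]
opening: 0.005
grip_force: 0.0
```

```bash
python3 s.py
```

```text
7.5 [-1.312  1.129  0.048  0.075  2.928  1.566] [-3.015  0.959 -1.176] [ 251.7 -676.9  421.3] [-0.6 -0.1 -0.6]
```

arm_command(deltas=[{"dx":-0.006,"dy":0.017,"dz":0.045,"yaw":0},{"dx":-0.006,"dy":0.017,"dz":0.045,"yaw":0},{"dx":-0.006,"dy":0.017,"dz":0.045,"yaw":0},{"dx":-0.006,"dy":0.017,"dz":0.045,"yaw":0},{"dx":-0.006,"dy":0.017,"dz":0.045,"yaw":0},{"dx":-0.006,"dy":0.017,"dz":0.045,"yaw":0},{"dx":-0.006,"dy":0.017,"dz":0.045,"yaw":0},{"dx":-0.006,"dy":0.017,"dz":0.045,"yaw":0}])

```text
t: 8.3
eef_pos: [177.0, -459.6, 686.4]
tcp_rot: [-3.023, 0.901, -1.189]
ft_force: [0.4, -0.7, 0.3]
opening: 0.004
grip_force: 0.0
```

```bash
python3 s.py
```

```text
8.3 [-1.338  0.534  0.586  0.007  2.928  1.485] [-3.023  0.901 -1.189] [ 177.  -459.6  686.4] [ 0.4 -0.7  0.3]
```

arm_command(deltas=[{"dx":-0.009,"dy":0.023,"dz":0.03,"yaw":0},{"dx":-0.009,"dy":0.023,"dz":0.03,"yaw":0},{"dx":-0.009,"dy":0.023,"dz":0.03,"yaw":0},{"dx":-0.009,"dy":0.023,"dz":0.03,"yaw":0},{"dx":-0.009,"dy":0.023,"dz":0.03,"yaw":0},{"dx":-0.009,"dy":0.023,"dz":0.03,"yaw":0},{"dx":-0.009,"dy":0.023,"dz":0.03,"yaw":0},{"dx":-0.009,"dy":0.023,"dz":0.03,"yaw":0}])

```text
t: 9.1
eef_pos: [75.9, -242.2, 787.2]
tcp_rot: [-3.055, 0.83, -1.2]
ft_force: [0.2, 0.2, 0.5]
opening: 0.009
grip_force: 0.0
```

```bash
python3 s.py
```

```text
9.1 [-1.438  0.107  0.917 -0.436  2.928  0.983] [-3.055  0.83  -1.2  ] [  75.9 -242.2  787.2] [0.2 0.2 0.5]
```

arm_command(deltas=[{"dx":0.003,"dy":-0.008,"dz":0.049,"yaw":0},{"dx":0.003,"dy":-0.008,"dz":0.049,"yaw":0},{"dx":0.003,"dy":-0.008,"dz":0.049,"yaw":0},{"dx":0.003,"dy":-0.008,"dz":0.049,"yaw":0},{"dx":0.003,"dy":-0.008,"dz":0.049,"yaw":0},{"dx":0.003,"dy":-0.008,"dz":0.049,"yaw":0}])

```text
t: 9.7
eef_pos: [30.3, -259.9, 840.0]
tcp_rot: [-3.125, 0.744, -1.209]
ft_force: [-0.1, 0.1, 0.3]
opening: -0.002
grip_force: 0.0
```

```bash
python3 s.py
```

```text
9.7 [-1.521  0.166  0.649 -1.134  2.928  0.213] [-3.125  0.744 -1.209] [  30.3 -259.9  840. ] [-0.1  0.1  0.3]
```

arm_command(deltas=[{"dx":0.02,"dy":-0.038,"dz":0.01,"yaw":0},{"dx":0.02,"dy":-0.038,"dz":0.01,"yaw":0},{"dx":0.02,"dy":-0.038,"dz":0.01,"yaw":0},{"dx":0.02,"dy":-0.038,"dz":0.01,"yaw":0},{"dx":0.015,"dy":-0.03,"dz":0.03,"yaw":0},{"dx":0.015,"dy":-0.03,"dz":0.03,"yaw":0},{"dx":0.015,"dy":-0.03,"dz":0.03,"yaw":0},{"dx":0.015,"dy":-0.03,"dz":0.03,"yaw":0}])

```text
t: 10.5
eef_pos: [93.3, -441.4, 781.2]
tcp_rot: [3.071, 0.681, -1.205]
ft_force: [0.4, 0.2, -0.2]
opening: 0.004
grip_force: 0.0
```

```bash
python3 s.py
```

```text
10.5 [-1.401  0.519  0.233 -1.134  2.928  0.29 ] [ 3.071  0.681 -1.205] [  93.3 -441.4  781.2] [ 0.4  0.2 -0.2]
```

```bash
cat > fk.py <<'E'
import numpy as np
from scipy.spatial.transform import Rotation as Ro
from scipy.optimize import least_squares
LO=np.array([-3.1,-.84,.05,-1.13,.06,-2.69]);HI=np.array([3.1,2.19,2.79,4.28,2.93,2.69])
VM=.07*np.array([2.22,2.22,2.79,3.14,3.14,3.14])
def fk(q):
    A=Ro.from_euler('z',q[0]);B=A*Ro.from_euler('y',q[1]);C=A*Ro.from_euler('y',q[1]+q[2])
    D=C*Ro.from_euler('z',q[3])*Ro.from_euler('y',q[4])
    R=D*Ro.from_euler('z',q[5]-np.pi/2)
    p=A.apply([2.6,66,196.1])+B.apply([0,0,586.9])+C.apply([41.5,0,411])+D.apply([0,0,253.8])
    return p,R
def err(q,p,R,w):
    a,b=fk(q); return np.r_[p-a,w*(R*b.inv()).as_rotvec()]
def jac(q,p,R,w):
    e=err(q,p,R,w);return np.array([(err(q+1e-5*np.eye(6)[i],p,R,w)-e)/1e-5 for i in range(6)]).T
def ikA(q,p,R,w=300,lam=.1,n=60):   # clamped DLS
    for _ in range(n):
        e=err(q,p,R,w); J=-jac(q,p,R,w)
        q=np.clip(q+np.linalg.solve(J.T@J+(lam*100)**2*np.eye(6),J.T@e),LO,HI)
    return q
def ikB(q,p,R,w=300,**k):          # bounded least squares
    return least_squares(lambda x:err(x,p,R,w),np.clip(q,LO+1e-6,HI-1e-6),bounds=(LO,HI)).x
def run(q,rows,ik,**k):
    for dx,dy,dz,yaw in rows:
        p,R=fk(q)
        qn=ik(q.copy(),p+1000*np.array([dx,dy,dz]),Ro.from_euler('z',np.radians(yaw))*R,**k)
        d=qn-q; q=q+d/max(1,np.max(abs(d)/VM))
    return q
def show(q): p,R=fk(q); return q.round(3),p.round(),R.as_euler('xyz').round(3)
if __name__=='__main__':
    q=np.array([-1.3396,.4915,1.5594,0,1.0917,-.1056]);print(show(q))
    q1=np.array([-1.315,.688,.856,-.082,2.238,1.43])
    for nm,ik,k in [('A',ikA,dict(w=w,lam=l)) for w in(100,300,1000) for l in(.1,.5)]+[('B',ikB,dict(w=w)) for w in (100,300,1000)]:
        x=run(q,[(.008,-.024,0,8.5)]*10+[(.008,-.024,0,5)]+[(.013,-.038,0,0)]*4,ik,**k)
        y=run(x,[(.013,-.038,.025,0)]*6,ik,**k)
        print(nm,k,'\n ',show(x)[1:],'\n ',show(y)[1:],'\n ',show(run(q1,[(.016,-.046,0,0)]*12,ik,**k)))
E
time python3 fk.py
```

```text
(array([-1.34 ,  0.492,  1.559,  0.   ,  1.092, -0.106]), array([ 207., -593.,  233.]), array([ 3.141,  0.   , -2.805]))
A {'w': 100, 'lam': 0.1} 
  (array([ 270., -858.,  145.]), array([ 3.078,  0.322, -1.147])) 
  (array([ 417., -652.,  -39.]), array([ 2.667,  0.95 , -1.665])) 
  (array([-1.352,  1.502,  0.093, -0.937,  2.867, -0.607]), array([ 174., -733.,  150.]), array([ 1.717, -0.339, -2.75 ]))
A {'w': 100, 'lam': 0.5} 
  (array([ 328., -948.,  168.]), array([-3.133, -0.107, -1.236])) 
  (array([  369., -1045.,    72.]), array([-3.091, -0.455, -1.271])) 
  (array([-1.315,  1.432,  0.05 ,  0.079,  2.13 ,  1.519]), array([ 303., -832.,   47.]), array([ 3.027, -0.464,  1.931]))
A {'w': 300, 'lam': 0.1} 
  (array([ 294., -837.,  127.]), array([-3.116,  0.374, -1.226])) 
  (array([ 205., -696.,  -46.]), array([-2.106,  1.439, -0.006])) 
  (array([-1.358,  1.496,  0.096, -0.921,  2.864, -0.614]), array([ 169., -734.,  153.]), array([ 1.724, -0.318, -2.755]))
A {'w': 300, 'lam': 0.5} 
  (array([ 297., -839.,   51.]), array([-3.102,  0.44 , -1.227])) 
  (array([ 271., -647.,  -96.]), a
[... 886 characters left out ...]
1.302,  1.13 ,  0.05 ,  0.022,  1.152,  1.448]), array([  364., -1054.,   390.]), array([-3.042,  0.805,  2.005]))
B {'w': 300} 
  (array([ 324., -942.,  221.]), array([ 3.14 , -0.131, -1.234])) 
  (array([  352., -1025.,   320.]), array([ 3.137, -0.583, -1.232])) 
  (array([-1.302,  1.135,  0.05 , -0.039,  2.028,  1.446]), array([ 298., -865.,  307.]), array([-3.114, -0.075,  1.948]))
B {'w': 1000} 
  (array([ 315., -916.,  214.]), array([ 3.14 , -0.018, -1.234])) 
  (array([ 313., -911.,  282.]), array([ 3.14 , -0.082, -1.234])) 
  (array([-1.303,  1.204,  0.05 , -0.094,  2.473,  1.413]), array([ 265., -771.,  284.]), array([-3.14, -0.59,  1.94]))
real	0m36.119s
user	0m34.966s
sys	0m0.357s
```

arm_command(deltas=[{"dx":0.009,"dy":-0.01,"dz":-0.045,"yaw":0},{"dx":0.009,"dy":-0.01,"dz":-0.045,"yaw":0},{"dx":0.009,"dy":-0.01,"dz":-0.045,"yaw":0},{"dx":0.009,"dy":-0.01,"dz":-0.045,"yaw":0},{"dx":0.009,"dy":-0.01,"dz":-0.045,"yaw":0},{"dx":0.009,"dy":-0.01,"dz":-0.045,"yaw":0},{"dx":0.009,"dy":-0.01,"dz":-0.045,"yaw":0},{"dx":0.009,"dy":-0.01,"dz":-0.045,"yaw":0},{"dx":0.009,"dy":-0.01,"dz":-0.045,"yaw":0},{"dx":0.009,"dy":-0.01,"dz":-0.045,"yaw":0}])

```text
t: 11.5
eef_pos: [166.5, -533.2, 384.1]
tcp_rot: [3.046, 0.693, -1.201]
ft_force: [-0.2, -0.8, 0.1]
opening: 0.002
grip_force: 0.0
```

```bash
python3 s.py
```

```text
11.5 [-1.311  0.572  1.17  -0.19   2.074  1.392] [ 3.046  0.693 -1.201] [ 166.5 -533.2  384.1] [-0.2 -0.8  0.1]
```

arm_command(deltas=[{"dx":0.008,"dy":-0.022,"dz":-0.035,"yaw":0},{"dx":0.008,"dy":-0.022,"dz":-0.035,"yaw":0},{"dx":0.008,"dy":-0.022,"dz":-0.035,"yaw":0},{"dx":0.008,"dy":-0.022,"dz":-0.035,"yaw":0},{"dx":0.008,"dy":-0.022,"dz":-0.035,"yaw":0},{"dx":0.008,"dy":-0.022,"dz":-0.035,"yaw":0},{"dx":0.012,"dy":-0.036,"dz":0.02,"yaw":0},{"dx":0.012,"dy":-0.036,"dz":0.02,"yaw":0},{"dx":0.012,"dy":-0.036,"dz":0.02,"yaw":0},{"dx":0.012,"dy":-0.036,"dz":0.02,"yaw":0},{"dx":0.012,"dy":-0.036,"dz":0.02,"yaw":0}])

```text
t: 12.6
eef_pos: [247.8, -773.9, 243.2]
tcp_rot: [3.041, 0.682, -1.196]
ft_force: [-0.9, 2.3, 19.2]
opening: 0.007
grip_force: 0.0
```

```bash
python3 s.py
```

```text
12.6 [-1.292  1.263  0.047 -0.266  2.486  1.283] [ 3.041  0.682 -1.196] [ 247.8 -773.9  243.2] [-0.9  2.3 19.2]
```

arm_command(deltas=[{"dx":0.01,"dy":-0.028,"dz":0.03,"yaw":0},{"dx":0.01,"dy":-0.028,"dz":0.03,"yaw":0},{"dx":0.01,"dy":-0.028,"dz":0.03,"yaw":0},{"dx":0.01,"dy":-0.028,"dz":0.03,"yaw":0}])

```text
t: 13.0
eef_pos: [242.2, -760.7, 328.0]
tcp_rot: [3.035, 0.611, -1.186]
ft_force: [-0.2, 0.3, 0.2]
opening: 0.004
grip_force: 0.0
```

```bash
python3 s.py
```

```text
13.0 [-1.292  1.163  0.047 -0.286  2.51   1.249] [ 3.035  0.611 -1.186] [ 242.2 -760.7  328. ] [-0.2  0.3  0.2]
```

arm_command(deltas=[{"dx":0.014,"dy":-0.041,"dz":0.022,"yaw":0},{"dx":0.014,"dy":-0.041,"dz":0.022,"yaw":0},{"dx":0.014,"dy":-0.041,"dz":0.022,"yaw":0},{"dx":0.014,"dy":-0.041,"dz":0.022,"yaw":0},{"dx":0.014,"dy":-0.041,"dz":0.022,"yaw":0},{"dx":0.014,"dy":-0.041,"dz":0.022,"yaw":0},{"dx":0.014,"dy":-0.041,"dz":0.022,"yaw":0},{"dx":0.014,"dy":-0.041,"dz":0.022,"yaw":0}])

```text
t: 13.8
eef_pos: [239.5, -773.6, 366.2]
tcp_rot: [3.012, 0.461, -1.164]
ft_force: [0.2, -0.0, 0.0]
opening: -0.001
grip_force: 0.0
```

```bash
python3 s.py
```

```text
13.8 [-1.294  1.101  0.048 -0.283  2.414  1.238] [ 3.012  0.461 -1.164] [ 239.5 -773.6  366.2] [ 0.2 -0.   0. ]
```

arm_command(deltas=[{"dx":0.014,"dy":-0.041,"dz":0.022,"yaw":0},{"dx":0.014,"dy":-0.041,"dz":0.022,"yaw":0},{"dx":0.014,"dy":-0.041,"dz":0.022,"yaw":0},{"dx":0.014,"dy":-0.041,"dz":0.022,"yaw":0},{"dx":0.014,"dy":-0.041,"dz":0.022,"yaw":0},{"dx":0.014,"dy":-0.041,"dz":0.022,"yaw":0},{"dx":0.014,"dy":-0.041,"dz":0.022,"yaw":0},{"dx":0.014,"dy":-0.041,"dz":0.022,"yaw":0},{"dx":0.014,"dy":-0.041,"dz":0.022,"yaw":0},{"dx":0.014,"dy":-0.041,"dz":0.022,"yaw":0},{"dx":0.014,"dy":-0.041,"dz":0.022,"yaw":0},{"dx":0.014,"dy":-0.041,"dz":0.022,"yaw":0},{"dx":0.014,"dy":-0.041,"dz":0.022,"yaw":0},{"dx":0.014,"dy":-0.041,"dz":0.022,"yaw":0},{"dx":0.014,"dy":-0.041,"dz":0.022,"yaw":0},{"dx":0.014,"dy":-0.041,"dz":0.022,"yaw":0},{"dx":0.014,"dy":-0.041,"dz":0.022,"yaw":0},{"dx":0.014,"dy":-0.041,"dz":0.022,"yaw":0},{"dx":0.014,"dy":-0.041,"dz":0.022,"yaw":0},{"dx":0.014,"dy":-0.041,"dz":0.022,"yaw":0}])

```text
t: 15.8
eef_pos: [250.9, -856.4, 420.3]
tcp_rot: [2.911, -0.001, -1.079]
ft_force: [0.2, -0.4, -0.3]
opening: 0.006
grip_force: 0.0
```

```bash
python3 s.py
```

```text
15.8 [-1.296  1.017  0.048 -0.25   2.012  1.239] [ 2.911e+00 -1.000e-03 -1.079e+00] [ 250.9 -856.4  420.3] [ 0.2 -0.4 -0.3]
```

arm_command(deltas=[{"dx":-0.007,"dy":0.02,"dz":0,"yaw":-8},{"dx":-0.007,"dy":0.02,"dz":0,"yaw":-8},{"dx":0,"dy":0,"dz":-0.02,"yaw":-8},{"dx":0,"dy":0,"dz":-0.02,"yaw":-8},{"dx":0.014,"dy":-0.041,"dz":0.022,"yaw":0},{"dx":0.014,"dy":-0.041,"dz":0.022,"yaw":0},{"dx":0.014,"dy":-0.041,"dz":0.022,"yaw":0},{"dx":0.014,"dy":-0.041,"dz":0.022,"yaw":0},{"dx":0.014,"dy":-0.041,"dz":0.022,"yaw":0},{"dx":0.014,"dy":-0.041,"dz":0.022,"yaw":0},{"dx":0.014,"dy":-0.041,"dz":0.022,"yaw":0},{"dx":0.014,"dy":-0.041,"dz":0.022,"yaw":0},{"dx":0.014,"dy":-0.041,"dz":0.022,"yaw":0},{"dx":0.014,"dy":-0.041,"dz":0.022,"yaw":0},{"dx":0.014,"dy":-0.041,"dz":0.022,"yaw":0},{"dx":0.014,"dy":-0.041,"dz":0.022,"yaw":0},{"dx":0.014,"dy":-0.041,"dz":0.022,"yaw":0},{"dx":0.014,"dy":-0.041,"dz":0.022,"yaw":0}])

```text
t: 17.6
eef_pos: [262.3, -915.3, 427.7]
tcp_rot: [3.002, -0.34, -1.572]
ft_force: [-0.2, -0.1, -0.0]
opening: 0.006
grip_force: 0.0
```

```bash
cat >> s.py <<'E'
from scipy.spatial.transform import Rotation as R
import numpy as np
r=R.from_euler('xyz',s['tcp_rot']);z=r.apply([0,0,1]);x=r.inv().apply([0,0,-1])
print('lean',np.degrees(np.arccos(-z[2])).round(1),'lean az',np.degrees(np.arctan2(z[1],z[0])).round(1),'down in tool',x.round(3))
E
python3 s.py
```

```text
17.6 [-1.302  1.02   0.048 -0.229  1.775  1.785] [ 3.002 -0.34  -1.572] [ 262.3 -915.3  427.7] [-0.2 -0.1 -0. ]
lean 21.0 lean az -113.0 down in tool [-0.333 -0.131  0.934]
```

arm_command(deltas=[{"dx":0.014,"dy":-0.041,"dz":0.022,"yaw":0},{"dx":0.014,"dy":-0.041,"dz":0.022,"yaw":0},{"dx":0.014,"dy":-0.041,"dz":0.022,"yaw":0},{"dx":0.014,"dy":-0.041,"dz":0.022,"yaw":0},{"dx":0.014,"dy":-0.041,"dz":0.022,"yaw":0},{"dx":0.014,"dy":-0.041,"dz":0.022,"yaw":0},{"dx":0.014,"dy":-0.041,"dz":0.022,"yaw":0},{"dx":0.014,"dy":-0.041,"dz":0.022,"yaw":0},{"dx":0.014,"dy":-0.041,"dz":0.022,"yaw":0},{"dx":0.014,"dy":-0.041,"dz":0.022,"yaw":0},{"dx":0.014,"dy":-0.041,"dz":0.022,"yaw":0},{"dx":0.014,"dy":-0.041,"dz":0.022,"yaw":0},{"dx":0.014,"dy":-0.041,"dz":0.022,"yaw":0},{"dx":-0.014,"dy":0.041,"dz":0,"yaw":0},{"dx":-0.014,"dy":0.041,"dz":0,"yaw":0}])

```text
t: 19.1
eef_pos: [271.8, -963.8, 463.3]
tcp_rot: [3.084, -0.695, -1.533]
ft_force: [-0.4, -2.3, 1.4]
opening: 0.008
grip_force: 0.0
```

```bash
python3 s.py
```

```text
19.1 [-1.312  0.847  0.445 -0.213  1.185  1.824] [ 3.084 -0.695 -1.533] [ 271.8 -963.8  463.3] [-0.4 -2.3  1.4]
lean 40.0 lean az -92.9 down in tool [-0.641 -0.044  0.767]
```

```bash
cat > plan.py <<'E'
from fk import *
import sys,cell
def plan(q,W,step=40,w=300):
    # W: (x,y,z,leanaz_deg); interpolate; report joint ranges
    p,R=fk(q); z=R.apply([0,0,1]); a=np.degrees(np.arctan2(z[1],z[0])); cur=np.r_[p,a]
    for t in W:
        t=np.array(t,float); d=t-cur; n=int(np.ceil(max(np.linalg.norm(d[:3])/step,abs(d[3])/8.0,1)))
        Q=[q]; em=0
        for i in range(n):
            p,R=p+d[:3]/n,Ro.from_euler('z',np.radians(d[3]/n))*R
            q=least_squares(lambda x:err(x,p,R,w),np.clip(q,LO+1e-6,HI-1e-6),bounds=(LO,HI)).x
            e=err(q,p,R,1); em=max(em,np.linalg.norm(e[:3])+100*np.linalg.norm(e[3:])); Q.append(q)
        sp=(abs(np.diff(Q,axis=0))/(VM)).max(0)
        print(t,'n',n,'err',round(em,2),'q',q.round(2),'sp',sp.round(1),'row',(d/n).round(1).tolist()); cur=t
    return q
E
sed -i 's#q\[5\]-np.pi/2#q[5]+np.pi/2#' fk.py
python3 - <<'E'
from plan import *
s=cell.state(); q=s['joints'];print(show(q))
plan(q,[(300,-700,380,-10),(430,-200,330,35),(460,-60,300,45),(460,-60,200,-20),(464,-50,53.5,-45),(483,-73,53.5,-45),(559,-151,53.5,-25),(606,-176,53.5,-15),(636,-186,53.5,-10)])
E
```

```text
(array([-1.312,  0.847,  0.445, -0.213,  1.185,  1.824]), array([ 272., -967.,  464.]), array([ 3.084, -0.695, -1.533]))
[ 300. -700.  380.  -10.] n 11 err 0.0 q [-1.46  0.51  1.28  0.72  1.22  0.  ] sp [0.1 0.5 1.  0.6 0.6 0.9] row [2.5, 24.2, -7.6, 7.5]
[ 430. -200.  330.   35.] n 13 err 0.0 q [-0.94  0.14  1.99  0.78  1.14 -0.44] sp [0.5 0.3 0.4 0.  0.1 0.3] row [10.0, 38.5, -3.8, 3.5]
[460. -60. 300.  45.] n 4 err 0.0 q [-0.64  0.13  2.09  0.86  1.   -0.44] sp [0.5 0.1 0.2 0.1 0.2 0. ] row [7.5, 35.0, -7.5, 2.5]
[460. -60. 200. -20.] n 9 err 0.0 q [-0.23  0.21  2.4   3.58  0.18 -1.99] sp [0.4 0.2 0.3 3.8 0.6 3.1] row [0.0, 0.0, -11.1, -7.2]
[464.  -50.   53.5 -45. ] n 4 err 0.0 q [-0.    0.66  2.41  3.99  0.65 -1.72] sp [0.4 0.7 0.1 0.7 0.7 0.4] row [1.0, 2.5, -36.6, -6.2]
[483.  -73.   53.5 -45. ] n 1 err 0.0 q [-0.06  0.66  2.38  3.96  0.62 -1.76] sp [0.4 0.  0.2 0.1 0.1 0.2] row [19.0, -23.0, 0.0, 0.0]
[ 559.  -151.    53.5  -25. ] n 3 err 0.0 q [-0.36  0.66  2.26  3.26  0.48 -1.68] sp [0.7 0.  0.3 1.1 0.3 0.3] row [25.3, -26.0, 0.0, 6.7]
[ 606.  -176.    53.5  -15. ] n 2 err 0.0 q [-0.43  0.68  2.14  2.85  0.38 -1.5 ] sp [0.3 0.1 0.3 1.  0.2 0.5] row [23.5, -12.5, 0.0, 5.0]
[ 636.  -186.    53.5  -10. ] n 1 err 0.0 q [-0.45  0.7   2.06  2.59  0.34 -1.33] sp [0.1 0.1 0.4 1.2 0.2 0.8] row [30.0, -10.0, 0.0, 5.0]
```

```bash
python3 - <<'E'
from plan import *
import pickle,cv2
from h import pts
q=cell.state()['joints']
plan(q,[(300,-700,380,-10),(430,-200,330,35),(450,-60,240,45),(450,-50,130,40),(450,-50,130,-40),(464,-50,53.5,-45)],step=45)
d=pickle.load(open('d.pkl','rb'))
for n in d:
    c=d[n];P=pts(c);h=cv2.cvtColor(c['color'],cv2.COLOR_RGB2HSV)
    m=(h[...,0]>100)&(h[...,0]<130)&(h[...,1]>150)&(P[...,1]<300)&(P[...,0]>350)
    k,l,s,_=cv2.connectedComponentsWithStats(m.astype(np.uint8)); i=1+s[1:,4].argmax(); Q=P[l==i]
    o=Q[:,1].argsort(); print(n,s[i],'low-y end',Q[o[:15]].mean(0).round(),Q[o[-15:]].mean(0).round(), 'at y<60:',Q[Q[:,1]<60].min(0).round(),Q[Q[:,1]<60].max(0).round())
    # bar axis
    g=c['color'].astype(int); m=(P[...,2]>38)&(P[...,2]<62)&(g.max(-1)<120)&(np.ptp(g,-1)<25)&(P[...,0]>440)&(P[...,0]<690)&(P[...,1]>-150)&(P[...,1]<60)
    b=P[m][:,:2].astype(np.float32); print('bar line',cv2.fitLine(b,cv2.DIST_HUBER,0,.01,.01).ravel().round(3),len(b))
E
```

```text
[ 300. -700.  380.  -10.] n 11 err 0.0 q [-1.46  0.51  1.28  0.72  1.22  0.  ] sp [0.1 0.5 1.  0.6 0.6 0.9] row [2.5, 24.2, -7.6, 7.5]
[ 430. -200.  330.   35.] n 12 err 0.0 q [-0.94  0.14  1.99  0.78  1.14 -0.44] sp [0.5 0.3 0.4 0.1 0.1 0.3] row [10.8, 41.7, -4.2, 3.8]
[450. -60. 240.  45.] n 4 err 0.0 q [-0.66  0.22  2.2   0.96  0.89 -0.63] sp [0.5 0.2 0.3 0.3 0.3 0.3] row [5.0, 35.0, -22.5, 2.5]
[450. -50. 130.  40.] n 3 err 0.0 q [-0.63  0.45  2.35  1.4   0.69 -1.1 ] sp [0.1 0.6 0.3 0.8 0.4 0.9] row [0.0, 3.3, -36.7, -1.7]
[450. -50. 130. -40.] n 10 err 0.0 q [-0.03  0.43  2.43  4.12  0.5  -2.02] sp [0.5 0.1 0.2 1.4 0.2 0.6] row [0.0, 0.0, 0.0, -8.0]
[464.  -50.   53.5 -45. ] n 2 err 0.0 q [-0.    0.66  2.41  3.99  0.65 -1.72] sp [0.1 0.8 0.1 0.4 0.4 0.8] row [7.0, 0.0, -38.2, -2.5]
scene [238 213  67  63 569] low-y end [484. -12.  61.] [566. 242.  44.] at y<60: [473. -18.  48.] [528.  58.  70.]
bar line [  0.786   0.619 569.631 -33.161] 492
side [286 188  24  86 565] low-y end [488. -13.  60.] [566. 238.  46.] at y<60: [475. -17.  51.] [528.  60.  69.]
bar line [  0.784   0.62  557.145 -52.973] 175
```

arm_command(deltas=[{"dx":0.003,"dy":0.024,"dz":-0.008,"yaw":7.5},{"dx":0.003,"dy":0.024,"dz":-0.008,"yaw":7.5},{"dx":0.003,"dy":0.024,"dz":-0.008,"yaw":7.5},{"dx":0.003,"dy":0.024,"dz":-0.008,"yaw":7.5},{"dx":0.003,"dy":0.024,"dz":-0.008,"yaw":7.5},{"dx":0.003,"dy":0.024,"dz":-0.008,"yaw":7.5},{"dx":0.003,"dy":0.024,"dz":-0.008,"yaw":7.5},{"dx":0.003,"dy":0.024,"dz":-0.008,"yaw":7.5},{"dx":0.003,"dy":0.024,"dz":-0.008,"yaw":7.5},{"dx":0.003,"dy":0.024,"dz":-0.008,"yaw":7.5},{"dx":0.003,"dy":0.024,"dz":-0.008,"yaw":7.5},{"dx":0.011,"dy":0.042,"dz":-0.004,"yaw":4},{"dx":0.011,"dy":0.042,"dz":-0.004,"yaw":4},{"dx":0.011,"dy":0.042,"dz":-0.004,"yaw":4},{"dx":0.011,"dy":0.042,"dz":-0.004,"yaw":4},{"dx":0.011,"dy":0.042,"dz":-0.004,"yaw":4},{"dx":0.011,"dy":0.042,"dz":-0.004,"yaw":4},{"dx":0.011,"dy":0.042,"dz":-0.004,"yaw":4},{"dx":0.011,"dy":0.042,"dz":-0.004,"yaw":4},{"dx":0.011,"dy":0.042,"dz":-0.004,"yaw":4}])

```text
t: 21.1
eef_pos: [403.9, -319.7, 343.1]
tcp_rot: [3.082, -0.696, 0.538]
ft_force: [0.6, 1.3, 0.9]
opening: 0.007
grip_force: 0.0
```

```bash
python3 s.py; python3 - <<'E'
from plan import *
plan(cell.state()['joints'],[(430,-200,320,35),(450,-60,240,45),(455,-60,130,40),(455,-60,130,-20),(462,-58,53.5,-20)],step=45)
E
```

```text
21.1 [-1.129  0.209  1.859  0.761  1.199 -0.41 ] [ 3.082 -0.696  0.538] [ 403.9 -319.7  343.1] [0.6 1.3 0.9]
lean 40.0 lean az 25.5 down in tool [-0.641 -0.046  0.766]
[ 430. -200.  320.   35.] n 3 err 0.0 q [-0.94  0.15  2.    0.79  1.12 -0.46] sp [0.5 0.1 0.3 0.1 0.1 0.1] row [8.0, 40.8, -7.8, 3.2]
[450. -60. 240.  45.] n 4 err 0.0 q [-0.66  0.22  2.2   0.96  0.89 -0.63] sp [0.5 0.2 0.3 0.2 0.3 0.2] row [5.0, 35.0, -20.0, 2.5]
[455. -60. 130.  40.] n 3 err 0.0 q [-0.64  0.45  2.33  1.37  0.69 -1.08] sp [0.  0.6 0.3 0.8 0.4 0.8] row [1.7, 0.0, -36.7, -1.7]
[455. -60. 130. -20.] n 8 err 0.0 q [-0.23  0.41  2.49  3.31  0.46 -1.7 ] sp [0.5 0.1 0.2 1.3 0.2 0.5] row [0.0, 0.0, 0.0, -7.5]
[462.  -58.   53.5 -20. ] n 2 err 0.0 q [-0.22  0.67  2.53  3.26  0.76 -1.63] sp [0.  0.8 0.1 0.1 0.7 0.2] row [3.5, 1.0, -38.2, 0.0]
```

arm_command(deltas=[{"dx":0.008,"dy":0.04,"dz":-0.008,"yaw":3},{"dx":0.008,"dy":0.04,"dz":-0.008,"yaw":3},{"dx":0.008,"dy":0.04,"dz":-0.008,"yaw":3},{"dx":0.006,"dy":0.035,"dz":-0.02,"yaw":2.5},{"dx":0.006,"dy":0.035,"dz":-0.02,"yaw":2.5},{"dx":0.006,"dy":0.035,"dz":-0.02,"yaw":2.5},{"dx":0.006,"dy":0.035,"dz":-0.02,"yaw":0},{"dx":0.001,"dy":0,"dz":-0.03,"yaw":0},{"dx":0.001,"dy":0,"dz":-0.03,"yaw":0},{"dx":0.001,"dy":0,"dz":-0.03,"yaw":0},{"dx":0,"dy":0,"dz":-0.02,"yaw":0}])

```text
t: 22.2
eef_pos: [454.6, -61.3, 127.4]
tcp_rot: [3.084, -0.695, 0.823]
ft_force: [1.1, 0.2, 0.4]
opening: 0.007
grip_force: 0.0
```

arm_command(deltas=[{"dx":0,"dy":0,"dz":0,"yaw":-5},{"dx":0,"dy":0,"dz":0,"yaw":-5},{"dx":0,"dy":0,"dz":0,"yaw":-5},{"dx":0,"dy":0,"dz":0,"yaw":-5},{"dx":0,"dy":0,"dz":0,"yaw":-5},{"dx":0,"dy":0,"dz":0,"yaw":-5},{"dx":0,"dy":0,"dz":0,"yaw":-5},{"dx":0,"dy":0,"dz":0,"yaw":-5},{"dx":0,"dy":0,"dz":0,"yaw":-5},{"dx":0,"dy":0,"dz":0,"yaw":-5},{"dx":0,"dy":0,"dz":0,"yaw":-5},{"dx":0,"dy":0,"dz":0,"yaw":-5}])

```text
t: 23.4
eef_pos: [454.5, -61.0, 129.1]
tcp_rot: [3.085, -0.696, -0.228]
ft_force: [0.1, -0.4, -0.4]
opening: 0.008
grip_force: 0.0
```

```bash
python3 s.py; python3 -c "
from h import *
shot('side','side1.png')"
```

```text
23.4 [-0.256  0.42   2.487  3.229  0.463 -1.67 ] [ 3.085 -0.696 -0.228] [454.5 -61.  129.1] [ 0.1 -0.4 -0.4]
lean 40.0 lean az -18.1 down in tool [-0.641 -0.044  0.766]
```

View pics/side1.png

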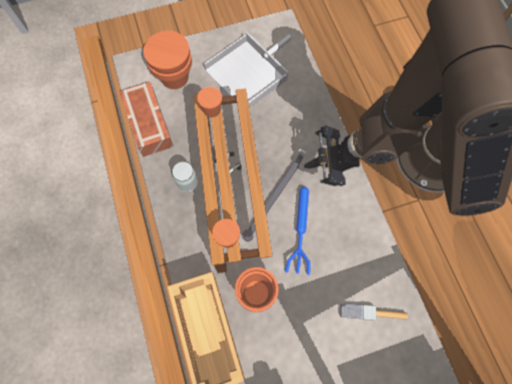

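The side view shows the leaned gripper just in front of the bar near its claw. The fingertips are at about (308,163), the claw at (300,153), and the cultivator handle at (303,190) is clear. I'll lower now.

arm_command(deltas=[{"dx":0.003,"dy":0.001,"dz":-0.025,"yaw":0},{"dx":0.003,"dy":0.001,"dz":-0.025,"yaw":0},{"dx":0.002,"dy":0.001,"dz":-0.02,"yaw":0},{"dx":0,"dy":0,"dz":-0.006,"yaw":0}])

```text
t: 23.85
eef_pos: [462.8, -57.7, 51.4]
tcp_rot: [3.086, -0.695, -0.223]
ft_force: [-1.3, 0.9, 15.8]
opening: 0.006
grip_force: 7.8
```

```bash
python3 s.py; python3 - <<'E'
import numpy as np
B=np.array([707,71.])
for sw in (.73,.65,.6,.5,.4,.3,.2,.15,.1,.05,0):
    f=-1.748-sw;u=np.array([np.cos(f),np.sin(f)]);n=np.array([-u[1],u[0]])
    print(sw,(B+270*u-31*n).round(1), n.round(2))
E
```

```text
23.85 [-0.242  0.68   2.522  3.205  0.756 -1.632] [ 3.086 -0.695 -0.223] [462.8 -57.7  51.4] [-1.3  0.9 15.8]
lean 39.9 lean az -17.7 down in tool [-0.64  -0.043  0.767]
0.73 [475.2 -70.9] [ 0.62 -0.79]
0.65 [487.3 -89. ] [ 0.68 -0.74]
0.6 [495.6 -99.7] [ 0.71 -0.7 ]
0.5 [ 513.7 -120. ] [ 0.78 -0.63]
0.4 [ 533.7 -138.3] [ 0.84 -0.55]
0.3 [ 555.5 -154.6] [ 0.89 -0.46]
0.2 [ 578.7 -168.6] [ 0.93 -0.37]
0.15 [ 590.9 -174.7] [ 0.95 -0.32]
0.1 [ 603.3 -180.2] [ 0.96 -0.27]
0.05 [ 616.  -185.1] [ 0.97 -0.23]
0 [ 628.9 -189.3] [ 0.98 -0.18]
```

arm_command(deltas=[{"dx":0,"dy":0,"dz":0.003,"yaw":0},{"dx":0,"dy":0,"dz":0,"yaw":0}])

```text
t: 24.05
eef_pos: [462.7, -58.0, 56.8]
tcp_rot: [3.085, -0.697, -0.224]
ft_force: [0.0, 0.3, -0.4]
opening: 0.002
grip_force: 0.0
```

arm_command(deltas=[{"dx":0.006,"dy":-0.007,"dz":0,"yaw":0},{"dx":0.006,"dy":-0.007,"dz":0,"yaw":0},{"dx":0.004,"dy":-0.006,"dz":0,"yaw":0},{"dx":0.004,"dy":-0.006,"dz":0,"yaw":0}])

```text
t: 24.45
eef_pos: [483.0, -84.5, 56.5]
tcp_rot: [3.084, -0.697, -0.223]
ft_force: [-2.1, 5.9, 4.1]
opening: 0.002
grip_force: 3.4
```

arm_command(deltas=[{"dx":0.005,"dy":-0.007,"dz":-0.002,"yaw":0},{"dx":0.006,"dy":-0.007,"dz":0,"yaw":0},{"dx":0.006,"dy":-0.007,"dz":0,"yaw":0},{"dx":0.007,"dy":-0.007,"dz":0,"yaw":0},{"dx":0.007,"dy":-0.007,"dz":0,"yaw":0}])

```text
t: 24.95
eef_pos: [514.3, -119.7, 54.0]
tcp_rot: [3.084, -0.697, -0.224]
ft_force: [-0.6, 3.1, 0.3]
opening: 0.001
grip_force: 1.4
```

```bash
python3 s.py; python3 -c "
from h import *
c=shot('side');cv2.imwrite('pics/s2.png',cv2.resize(c['color'][80:280,180:420,::-1],None,fx=3,fy=3)) "
```

```text
24.95 [-0.372  0.658  2.376  3.073  0.591 -1.628] [ 3.084 -0.697 -0.224] [ 514.3 -119.7   54. ] [-0.6  3.1  0.3]
lean 40.0 lean az -17.9 down in tool [-0.642 -0.044  0.766]
```

View pics/s2.png

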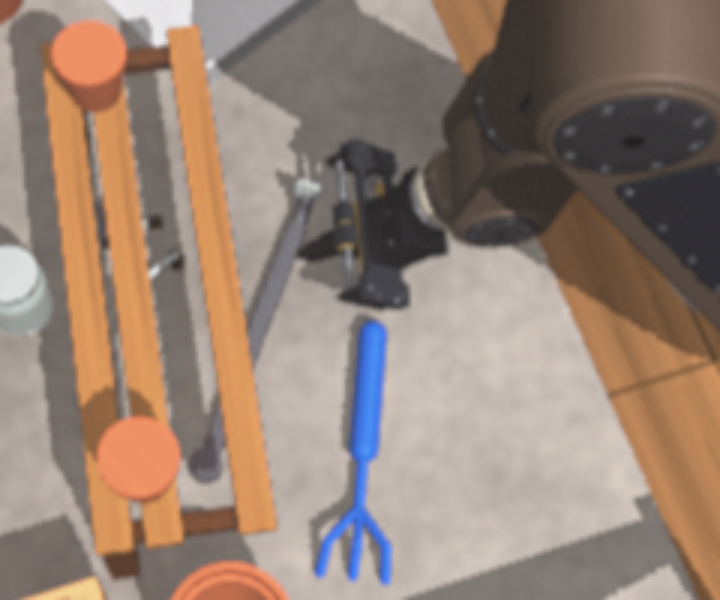

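The crop shows the bar swinging in, with the claw at (307,190) and fingertip contact at (303,250). The hand is clear of the shelf and the cultivator.

arm_command(deltas=[{"dx":0.008,"dy":-0.007,"dz":0,"yaw":0},{"dx":0.008,"dy":-0.007,"dz":0,"yaw":0},{"dx":0.008,"dy":-0.007,"dz":0,"yaw":0},{"dx":0.009,"dy":-0.007,"dz":0,"yaw":0.5},{"dx":0.009,"dy":-0.007,"dz":0,"yaw":0.5},{"dx":0.009,"dy":-0.005,"dz":0,"yaw":0.5},{"dx":0.009,"dy":-0.005,"dz":0,"yaw":0.5},{"dx":0.009,"dy":-0.005,"dz":0,"yaw":0.5},{"dx":0.006,"dy":-0.004,"dz":0,"yaw":0.5}])

```text
t: 25.9
eef_pos: [589.6, -173.4, 54.0]
tcp_rot: [3.084, -0.697, -0.171]
ft_force: [-1.9, 2.6, -0.1]
opening: 0.003
grip_force: 1.5
```

```bash
python3 s.py; python3 -c "
from h import *
c=shot('scene');cv2.imwrite('pics/s3.png',cv2.resize(c['color'][80:280,160:360,::-1],None,fx=3,fy=3)) "
```

```text
25.9 [-0.442  0.679  2.167  2.846  0.411 -1.507] [ 3.084 -0.697 -0.171] [ 589.6 -173.4   54. ] [-1.9  2.6 -0.1]
lean 40.0 lean az -14.9 down in tool [-0.642 -0.044  0.766]
```

View pics/s3.png

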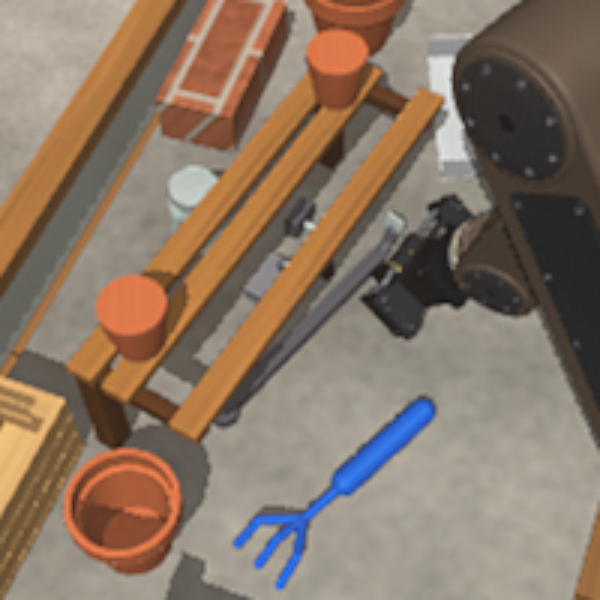

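The scene crop shows the bar under the front slat's edge, with the claw at (395,225) and the stop's tip at (315,230) ahead of it. The gripper stays below and in front of the shelf, so I'll now feel for the stop.

arm_command(deltas=[{"dx":0.007,"dy":-0.003,"dz":0,"yaw":0.5},{"dx":0.006,"dy":-0.002,"dz":0,"yaw":0.5},{"dx":0.004,"dy":-0.002,"dz":0,"yaw":0.5},{"dx":0.003,"dy":-0.001,"dz":0,"yaw":0}])

```text
t: 26.35
eef_pos: [609.0, -181.1, 54.0]
tcp_rot: [3.084, -0.697, -0.145]
ft_force: [-3.3, 2.8, 1.3]
opening: 0.006
grip_force: 1.8
```

arm_command(deltas=[{"dx":0.003,"dy":-0.001,"dz":0,"yaw":0},{"dx":0.003,"dy":-0.001,"dz":0,"yaw":0}])

```text
t: 26.55
eef_pos: [614.8, -182.9, 54.0]
tcp_rot: [3.085, -0.697, -0.145]
ft_force: [-2.6, 2.0, 1.6]
opening: 0.011
grip_force: 1.9
```

arm_command(deltas=[{"dx":0.003,"dy":0,"dz":0,"yaw":0}])

```text
t: 26.65
eef_pos: [617.8, -183.2, 54.0]
tcp_rot: [3.085, -0.697, -0.146]
ft_force: [-3.0, -0.4, 0.4]
opening: 0.003
grip_force: 1.7
```

arm_command(deltas=[{"dx":0.002,"dy":-0.0005,"dz":0,"yaw":0},{"dx":0.002,"dy":-0.0005,"dz":0,"yaw":0}])

```text
t: 26.85
eef_pos: [621.8, -184.1, 54.0]
tcp_rot: [3.084, -0.697, -0.146]
ft_force: [-4.2, 0.5, 0.9]
opening: 0.003
grip_force: 1.9
```

arm_command(deltas=[{"dx":0.002,"dy":-0.0005,"dz":0,"yaw":0}])

```text
t: 26.95
eef_pos: [623.8, -184.5, 54.0]
tcp_rot: [3.085, -0.697, -0.146]
ft_force: [-4.6, -0.0, 1.6]
opening: 0.006
grip_force: 1.9
```

arm_command(deltas=[{"dx":0.002,"dy":-0.0005,"dz":0,"yaw":0}])

```text
t: 27.05
eef_pos: [625.8, -185.0, 54.0]
tcp_rot: [3.084, -0.697, -0.146]
ft_force: [-3.4, 1.1, 0.7]
opening: 0.006
grip_force: 1.9
```

arm_command(deltas=[{"dx":0.002,"dy":-0.0005,"dz":0,"yaw":0}])

```text
t: 27.15
eef_pos: [627.8, -185.5, 54.0]
tcp_rot: [3.084, -0.697, -0.145]
ft_force: [-4.2, 0.2, 0.7]
opening: 0.003
grip_force: 1.9
```

arm_command(deltas=[{"dx":0.0015,"dy":-0.0003,"dz":0,"yaw":0}])

```text
t: 27.25
eef_pos: [629.1, -185.8, 53.9]
tcp_rot: [3.085, -0.696, -0.146]
ft_force: [-8.5, 1.2, 3.7]
opening: 0.003
grip_force: 4.0
```

arm_command(deltas=[{"dx":0.0015,"dy":-0.0003,"dz":0,"yaw":0}])

```text
t: 27.35
eef_pos: [630.0, -186.0, 53.8]
tcp_rot: [3.085, -0.695, -0.146]
ft_force: [-13.8, 1.5, 7.8]
opening: 0.001
grip_force: 6.6
```

arm_command(deltas=[{"dx":0,"dy":0,"dz":0,"yaw":0},{"dx":0,"dy":0,"dz":0,"yaw":0},{"dx":0,"dy":0,"dz":0,"yaw":0},{"dx":0,"dy":0,"dz":0,"yaw":0}])

```text
t: 27.75
eef_pos: [630.0, -186.0, 53.8]
tcp_rot: [3.085, -0.695, -0.146]
ft_force: [-9.3, 0.8, 4.9]
opening: 0.008
grip_force: 4.8
```

arm_command(deltas=[{"dx":0.0003,"dy":0,"dz":0,"yaw":0},{"dx":0,"dy":0,"dz":0,"yaw":0},{"dx":0,"dy":0,"dz":0,"yaw":0},{"dx":0,"dy":0,"dz":0,"yaw":0},{"dx":0,"dy":0,"dz":0,"yaw":0}])

```text
t: 28.25
eef_pos: [630.1, -186.0, 53.9]
tcp_rot: [3.085, -0.695, -0.146]
ft_force: [-11.5, 0.9, 5.2]
opening: 0.006
grip_force: 5.6
```

arm_command(deltas=[{"dx":-0.001,"dy":0.0002,"dz":0,"yaw":0},{"dx":-0.001,"dy":0.0002,"dz":0,"yaw":0},{"dx":-0.001,"dy":0.0002,"dz":0,"yaw":0},{"dx":-0.001,"dy":0.0002,"dz":0,"yaw":0},{"dx":-0.002,"dy":0.0004,"dz":0,"yaw":0},{"dx":-0.005,"dy":0.001,"dz":0,"yaw":0},{"dx":-0.01,"dy":0.002,"dz":0,"yaw":0},{"dx":-0.02,"dy":0.004,"dz":0,"yaw":0},{"dx":-0.02,"dy":0.004,"dz":0,"yaw":0},{"dx":-0.02,"dy":0.004,"dz":0.01,"yaw":0},{"dx":-0.02,"dy":0.004,"dz":0.02,"yaw":0},{"dx":-0.01,"dy":0.002,"dz":0.01,"yaw":0},{"dx":0,"dy":0,"dz":0,"yaw":0}])

```text
t: 29.55
eef_pos: [519.3, -163.9, 95.3]
tcp_rot: [3.084, -0.698, -0.145]
ft_force: [-0.4, -0.3, 0.1]
opening: 0.003
grip_force: 0.0
```

```bash
python3 s.py; python3 -c "
from h import *
c=shot('scene');cv2.imwrite('pics/s4.png',cv2.resize(c['color'][100:240,200:340,::-1],None,fx=4,fy=4)) "
```

```text
29.55 [-0.509  0.552  2.318  2.725  0.444 -1.471] [ 3.084 -0.698 -0.145] [ 519.3 -163.9   95.3] [-0.4 -0.3  0.1]
lean 40.1 lean az -13.5 down in tool [-0.643 -0.044  0.765]
```

View pics/s4.png

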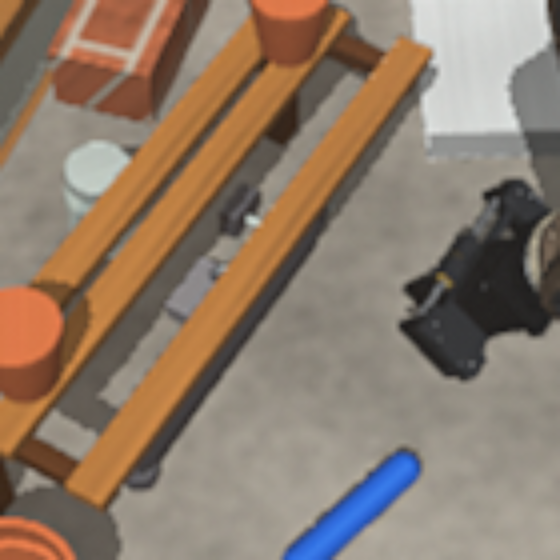

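The bar lies home, parallel to the front slat from (145,470) to (320,215). The gripper is well clear at (470,280).

```bash
python3 -c "
from cell import job_done
print(job_done())"
```

```text
the job is handed in; nothing more can be done
None
```

The job is handed in at about 29.6 s. The bar was swung home and pressed on the stop with roughly 10 N at the wrist for about 0.9 s. I then released it slowly and backed the gripper well clear. The last picture shows the bar home and parallel to the shelf. The lever angle was never read directly, so the switch being tripped is inferred from reaching the stop. The wrist force showed no shelf bump. To lean the tool I ran the arm against its reach limit, where the elbow read about 0.0475 rad against the stated 0.05 rad minimum.

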